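Check a vial crimper's lever stop before the first vial

ROBOT

A 7-joint arm with a two-finger parallel gripper is mounted at the origin on a cart in front of the work surface, level with it; the furniture and walls round the work are solid. World frame = base frame: x ahead of the robot, y to its left, z up, the work surface at z = 0. Lengths are in m, angles in rad, forces in N, time in s.
With the tool pointing down it reaches from about 0.4 to 0.75 m from the base axis. Payload 19.5 kg.
Tool frame: the origin (TCP) lies at the very end of the fingers, on their centre line; the grasp point (between the pads) lies 19 mm behind it; z points along the fingers, y is the line along which they close (so a half turn about z gives the same grasp; the last joint's range is limited). The gripper opens to 85 mm and grips with 20 to 120 N. Pads are 22 mm wide; open, the fingers measure 114 mm over their backs; the gripper's body (76 mm by 85 mm) begins 54 mm behind the grasp point. The pads swing forward as they close: fully open they stand 13 mm farther back than shut.
Start: joints at [-1.226, 0.707, -0.028, 1.485, 0.022, 0.951, -0.075], TCP at [0.217, 0.532, 0.231] pointing down, gripper open.
Joint ranges: [-2.71, 2.71], [-0.32, 2.16], [-1.57, 1.52], [0, 2.45], [-1.46, 4.6], [0, 2.02], [-2.83, 2.83]. Speed limits (rad/s): [1.89, 1.89, 2.57, 2.57, 3.01, 3.01, 3.01].

INTERFACE

Orientations are given as [roll, pitch, yaw] about the fixed x, y, z axes, in that order (R = Rz(yaw) Ry(pitch) Rx(roll)).
In Python, from cell import telemetry, imaging, finish_job gives the robot as it stands.
- The arm moves only by the shell command python3 -m inch 'ROWS' [FORCE]. ROWS is a JSON object of lists of equal length, an entry for each row: "xyz": the shift along the world's x, y, z in mm, a list of three; "rot": the turn, a rotation vector about the world's x, y, z in degrees, a list of three; "hand": the gripper command: -1 is fully open, 1 is shut, values between are in proportion. A call has 1 to 20 rows; each row shifts and turns the commanded pose from where the row before left it; what a row does not reach is not made up. A row lasts 1/8 s, in which the tool goes at most 62.5 mm and 10.7 degrees, less where a joint would pass 70% of its speed; a pose out of reach is approached as far as the arm can. A call with a gripper value outside its range is refused whole. The fingers move at their own pace and stop on an object; FORCE is the grip in N (left out, the last holds). Time passes only in rows, so rows that do not move let the fingers close. It gives the time, the measured TCP pose, the force, the opening and the grip force at its end, in the units of the state.
- telemetry.state(): the state, without advancing time (a new reading comes with each control period).
- imaging.capture(name): name is "scene" or "top"; returns a dict with "frame" (420x560x3 uint8, blue, green, red), "mtx" (3x3 intrinsics, pixels), "R" (3x3) and "t" (3): a world point X has camera coordinates R X + t. Camera axes: x right, y down, z forward; pixel columns grow to the right and rows downward; lengths in m; the calibration is good to about 2 mm. A picture is of the moment at which its call begins. There is no depth.
- finish_job(): hands the job in; it is judged then, once.
The state is a dict: "t": time; "q": joint angles; "joint_vel": joint speeds; "tau": joint torques, N m; "position": TCP position; "eef_rot": TCP orientation; "contact_force": force on the tool from outside, world axes, zero at the start; "moment": the same for the moment, N m; "width": opening from 0.0 (shut) to 1.0 (fully open); "gripper_force": force on a finger pad.
Only numpy, scipy, OpenCV 4.12 (cv2) and the standard library are available. Lean on these libraries where they do the work, as an engineer would, in place of code of your own. Each camera call takes 0.05 s, during which the arm holds its last target. There are 200 camera calls.

TASK

Before the first vial is crimped, check the bench vial crimper: with its carriage still pulled out, press the upright hand lever firmly in towards the fixed grip bar with the backs of your fingers until it stops, keep it pressed for two seconds, then let it spring right back. If the lever stopped clear of the bar, push the carriage by its end plate all the way in, so that the vial stands under the crimping head; if the lever came right up against the bar, leave the carriage pulled out, because the crimper would crack the vial. Pick nothing up, do not touch the vials, and leave the things standing around where they are.

Things in the scene. Friction and masses are not known exactly. Their poses are not given: they have to be found in the camera images.
- crimper: Bench crimper for glass vials, fixed: grey base 140 x 130 x 16 mm, column, head (42 mm wide, top at z = 146 mm), 256 mm high in all. Origin: underside, below the crimping axis; z up. +x runs from the hand lever to the grip bar (press the lever along +x; in front, at -x, is free space). y is the carriage's slideway, which sticks out 146 mm to -y, where the carriage is pulled out.
- lever (a joint): Hand lever: black grip 20 mm wide, 14 mm thick, in front (-x) of the bar; hinge along y at crimper x = -24, z = 128 mm, 124 mm long. 0 = at rest, leaning 0.40 rad to -x; 0.40 = upright, its back against the bar. Spring return, 1.3 to 2.6 N at the grip. Stopped by the bar or, where the stop screw's tip stands p mm out of the bar, at about 0.40 - p/77. About 10 N is a firm press.
- lever_grip (a point): Point on the front (-x) face of the hand lever, on its middle line, 112 mm from the hinge and 12 mm below the lever's upper end: the place to press. The upper end stands at z = 242 mm at rest and rises to 252 mm as the lever comes upright.
- bar_front (a point): Point on the front (-x) face of the fixed grip bar, at crimper x = -17, z = 235 mm. The bar is an upright black grip 22 mm deep, 24 mm wide, top at z = 256 mm, standing on the head behind the lever; at rest the lever's grip is some 40 mm in front of it.
- stop_screw: Stop screw, 8 mm thick, origin at its tip; passes through the grip bar along x at z = 205 mm and points at the lever's back. Tip up to 14 mm in front of the bar's face (crimper x below -17 mm): the lever stops clear of the bar; tip sunk up to 12 mm in the bar (x above -17 mm): the lever comes up against the bar. Differs from start to start; does not move when pressed.
- carriage (a joint): Aluminium carriage, 36 mm wide, that carries one vial in a nest and slides along the crimper's y. 0 = pulled out (all starts), 0.062 m = home against its stop, the nest on the crimping axis. Slides with 1 to 3 N and stays where it is left.
- carriage_end (a point): Centre of the outer (-y) face of the carriage's upright end plate (36 mm wide, 6 mm thick, top at z = 52 mm; this point at z = 40 mm, 86 mm to -y of the nest's centre): push it along +y. The slideway below it reaches up to z = 25 mm: keep the fingertips above that.
- nest (a point): Centre of the floor of the nest's round pocket (25 mm wide, 11 mm deep) in the carriage, z = 27 mm.
- vial_mid (a point): Centre of the loose glass vial that stands in the nest (23 mm in diameter, 46 mm high, silver crimp cap 20 mm; top at z = 73 mm, the crimping jaw is 9 mm higher at rest).
- crimp_vial: The same vial; origin at the centre of its foot, z up.
- spare_vial_1: A vial like it, standing on the worktop on the left (+y) of the crimper; a bystander. Origin at its foot.
- spare_vial_2: Another such vial on the left of the crimper; a bystander. Origin at its foot.
- beaker_1: Small glass beaker, 57 x 62 x 66 mm, left of the vials; a bystander. Origin at its foot.
- tweezers: Steel tweezers, 124 mm long, lying on the right (-y), behind the slideway; a bystander. Origin under the middle.

How it is judged:
By the outcome, as a careful person would: the job done as asked, in the order asked, and still so for the second after the job is handed in, with the robot touching nothing.
It also fails if it takes over 58 s, if anything falls off the work surface, if the arm or the gripper's body presses on something with over 40 N, if the wrist force passes 120 N, or if a joint passes its speed limit or range.

## Working session

There is one attempt and no reset: what is moved stays moved. The work goes in short steps, Python scripts to look and compute and a shell command to move; the robot and the scene stay as the last step left them, time stands still between calls to the robot, and variables do not carry over. Pictures are saved under pics/ and viewed, at most 10 in all, crops included, and the job is handed in when it is done.

```bash
mkdir -p pics; ls
python3 - <<'E'
from cell import telemetry, imaging
import cv2,pickle
for n in("scene","top"):
    c=imaging.capture(n); cv2.imwrite(f"pics/{n}0.png",c["frame"]); pickle.dump(c,open(f"{n}0.pkl","wb"))
    print(n,(-c["R"].T@c["t"]).round(3),c["mtx"][0,0])
s=telemetry.state();print(s["position"],s["eef_rot"],s["t"],s["width"])
E
```

```text
pics
scene [-0.042 -0.484  0.661] 456.8521809986182
top [ 0.518 -0.146  1.019] 428.892242381768
[0.21681614 0.53230738 0.23089891] [-3.14063948e+00  1.29436447e-05  2.75479731e+00] 0.1 1.003144559264103
```

View pics/scene0.png

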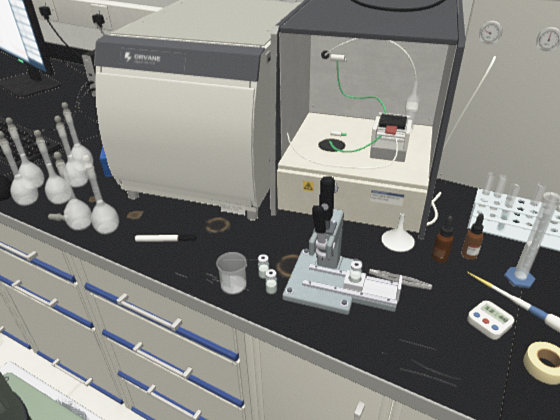

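View pics/top0.png

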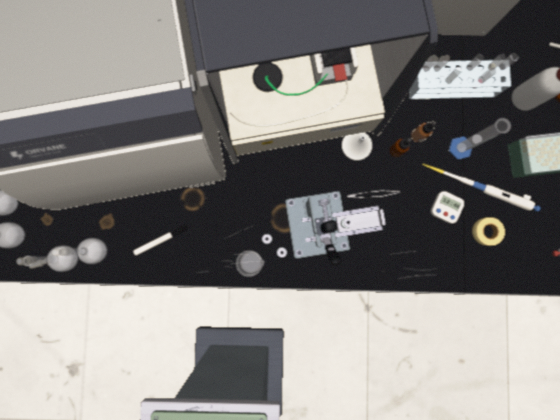

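The scene view shows the crimper near (335,265) with its slideway running right to (400,290). In the top view the base is around (320,222), the carriage end near (383,218) and the lever near (332,252). I'll take an enlarged crop of both.

Run:
```python
import cv2,numpy as np
a=cv2.imread("pics/scene0.png")[170:320,275:415]; b=cv2.imread("pics/top0.png")[180:275,275:395]
a=cv2.resize(a,None,fx=4,fy=4,interpolation=2)[:600,:];b=cv2.resize(b,None,fx=6,fy=6,interpolation=2)
cv2.imwrite("pics/a.png",a);cv2.imwrite("pics/b.png",b)
```

```text
(no output)
```

View pics/a.png

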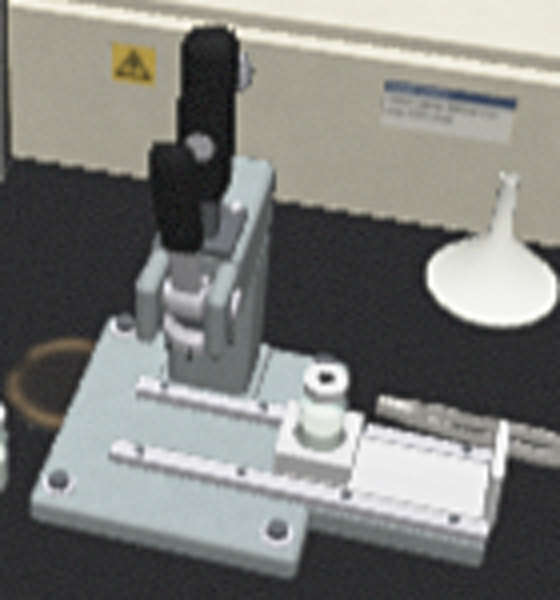

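View pics/b.png

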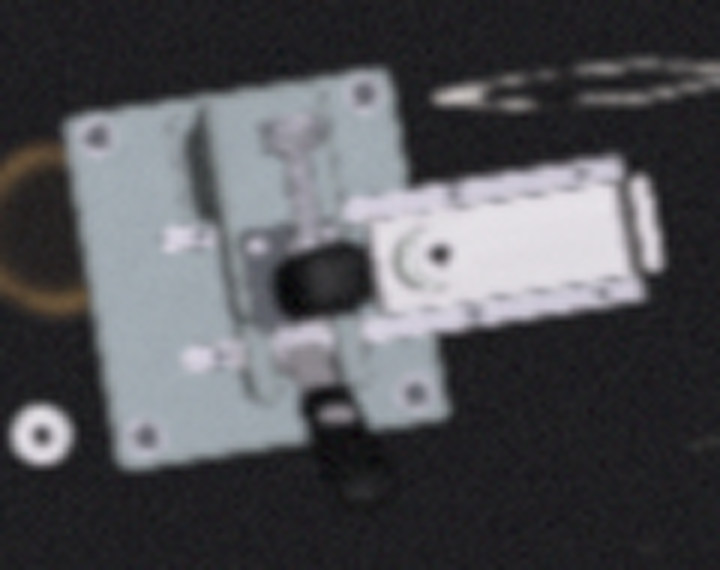

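The crops show everything clearly:
- **Base corners, top crop:** (65,118), (388,68), (450,415) and (120,470).
- **Other points, top crop:** vial cap (440,252), end plate (648,222), bar top (325,278) and lever top about (362,485).
- **Scene crop:** the screw tip shows as a grey disc at (200,148), in front of the bar.

Next I cast rays to get positions.

```bash
cat > h.py <<'E'
import numpy as np,pickle,cv2
S=pickle.load(open("scene0.pkl","rb"));T=pickle.load(open("top0.pkl","rb"))
def cast(c,uv,z):
    C=-c["R"].T@c["t"]; d=c["R"].T@np.linalg.inv(c["mtx"])@[*uv,1]; return C+d*(z-C[2])/d[2]
def proj(c,X):
    p=c["mtx"]@(c["R"]@X+c["t"]); return p[:2]/p[2]
tb=lambda u,v:(275+u/6-.4,180+v/6-.4)
sa=lambda u,v:(275+u/4-.4,170+v/4-.4)
E
python3 - <<'E'
from h import *
np.set_printoptions(precision=4,suppress=True)
cs=np.array([cast(T,tb(*p),.016) for p in[(65,118),(388,68),(450,415),(120,470)]])
print(cs,np.linalg.norm(cs-np.roll(cs,-1,0),axis=1))
vial=cast(T,tb(440,252),.073);vs=cast(S,sa(326,377),.073)
end=cast(T,tb(648,222),.052);bar=cast(T,tb(325,278),.256);lev=cast(T,tb(362,485),.242)
print("vial",vial,vs,"end",end,"bar",bar,"lev",lev)
d1=cs[0]-cs[1]+cs[3]-cs[2]; yaw=np.arctan2(-d1[0],d1[1]); print("yaw base",yaw)
d2=cs[0]-cs[3]+cs[1]-cs[2]; print("yaw2",np.arctan2(d2[1],d2[0]))
d=vial-end; print("yaw carriage",np.arctan2(-d[0],d[1]),np.linalg.norm(d[:2]))
yaw=(yaw+np.arctan2(d2[1],d2[0]))/2
X=np.array([np.cos(yaw),np.sin(yaw),0]);Y=np.array([-X[1],X[0],0]);Z=np.array([0,0,1])
o=((vial+vs)/2+.062*Y)*[1,1,0]; print("origin",o,"yaw",yaw)
loc=lambda p:np.array([(p-o)@X,(p-o)@Y,p[2]])
print("corners loc",[loc(c) for c in cs],"bar",loc(bar),"end",loc(end),"lev",loc(lev))
g=lambda x,y,z:o+x*X+y*Y+z*Z
np.savez("pose",o=o,X=X,Y=Y)
for n,p in dict(bartop=(-6,0,256),levtop=(-24-124*np.sin(.4),0,128+124*np.cos(.4)),screw0=(-17,0,205),screw14=(-31,0,205),end=(0,-148,40)).items():
    w=g(*np.array(p)/1000); q=proj(S,w);r=proj(T,w); print(n,w,"sa",(q-[274.6,169.6])*4,"tb",(r-[274.6,179.6])*6)
E
```

```text
[[ 0.6221 -0.1617  0.016 ]
 [ 0.6451 -0.2881  0.016 ]
 [ 0.5101 -0.314   0.016 ]
 [ 0.4857 -0.1863  0.016 ]] [0.1284 0.1376 0.13   0.1387]
vial [ 0.5702 -0.3001  0.073 ] [ 0.5723 -0.2984  0.073 ] end [ 0.5846 -0.3819  0.052 ] bar [ 0.5514 -0.2363  0.256 ] lev [ 0.4902 -0.25    0.242 ]
yaw base 0.18441473141535716
yaw2 0.18413195888927736
yaw carriage 0.1752267792531365 0.0830580447641008
origin [ 0.5599 -0.2383  0.    ] yaw 0.18427334515231725
corners loc [array([0.0752, 0.0639, 0.016 ]), array([ 0.0747, -0.0646,  0.016 ]), array([-0.0629, -0.0654,  0.016 ]), array([-0.0634,  0.0647,  0.016 ])] bar [-0.008   0.0035  0.256 ] end [-0.002  -0.1457  0.052 ] lev [-0.0707  0.0012  0.242 ]
bartop [ 0.554  -0.2394  0.256 ] sa [212.9702  32.3149] tb [335.6281 269.5733]
levtop [ 0.4888 -0.2515  0.2422] sa [171.4647 149.1807] tb [367.0694 489.6829]
screw0 [ 0.5432 -0.2414  0.205 ] sa [201.183  147.1402] tb [321.6577 311.1143]
screw14 [ 0.5294 -0.244   0.205 ] sa [193.1966 165.8177] tb [329.0816 354.9367]
end [ 0.587  -0.3838  0.04  ] sa [504.2765 469.1963] tb [645.2882 217.965 ]
```

The pose is consistent: yaw 0.184, base sides within 2 mm, and all the predicted points match. Now I'll shut the gripper and fly round to a standoff in front of the lever.

```bash
python3 -m inch '{"xyz":[[35,-30,25],[35,-35,25],[35,-35,20],[35,-40,0],[30,-45,0],[25,-50,0],[20,-50,0],[10,-50,0],[5,-50,0],[0,-50,0],[0,-50,0],[0,-50,0],[0,-50,0],[0,-50,0],[-5,-50,0],[-5,-50,0],[-5,-50,0],[0,-9,0],[0,0,0]],"rot":[[0,0,-5],[0,0,-5],[0,0,-5],[0,0,-5],[0,0,-5],[0,0,-5],[0,0,-5],[0,0,-5],[0,0,-5],[0,0,-5],[0,0,-5],[0,0,-2.3],[0,0,0],[0,0,0],[0,0,0],[0,0,0],[0,0,0],[0,0,0],[0,0,0]],"hand":[1,1,1,1,1,1,1,1,1,1,1,1,1,1,1,1,1,1,1]}' 20
```

```text
t: 2.48
position: [0.4318, -0.2614, 0.301]
eef_rot: [-3.141, -0.001, 1.754]
contact_force: [0.2, 0.6, -0.1]
width: 0.004
gripper_force: 0.0
```

```bash
python3 -m inch '{"xyz":[[0,0,-25],[0,0,-25],[0,0,-23],[10,1.9,0],[10,1.9,0],[10,1.9,0],[0,0,0]],"rot":[[0,0,0],[0,0,0],[0,0,0],[0,0,0],[0,0,0],[0,0,0],[0,0,0]],"hand":[1,1,1,1,1,1,1]}'
python3 - <<'E'
from h import *
from cell import imaging
for n in("scene","top"):
    c=imaging.capture(n); cv2.imwrite(f"pics/{n}1.png",c["frame"])
a=cv2.resize(cv2.imread("pics/scene1.png")[150:270,265:365],None,fx=4,fy=4,interpolation=2);b=cv2.resize(cv2.imread("pics/top1.png")[195:295,295:370],None,fx=4.8,fy=4.8,interpolation=2)
cv2.imwrite("pics/c1.png",np.hstack([a[:480],b[:480]]))
E
```

```text
t: 3.35
position: [0.4628, -0.2554, 0.2286]
eef_rot: [3.141, 0.0, 1.756]
contact_force: [0.1, -0.5, -0.3]
width: 0.002
gripper_force: 0.0
```

View pics/c1.png

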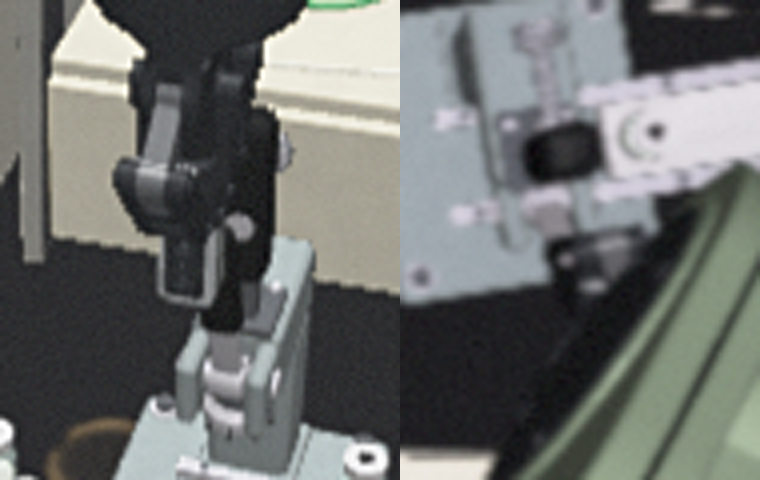

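The shut fingers stand just in front of the lever, with knuckles well above the bar top. The screw tip disc is at crop (240,228). Pressing in steps.

```bash
python3 -m inch '{"xyz":[[6,1.1,0],[6,1.1,0],[6,1.1,0],[6,1.1,0],[0,0,0]],"rot":[[0,0,0],[0,0,0],[0,0,0],[0,0,0],[0,0,0]],"hand":[1,1,1,1,1]}';python3 -m inch '{"xyz":[[5,0.9,0],[5,0.9,0],[0,0,0]],"rot":[[0,0,0],[0,0,0],[0,0,0]],"hand":[1,1,1]}'
```

```text
t: 4.08
position: [0.4863, -0.2512, 0.2281]
eef_rot: [-3.142, -0.0, 1.755]
contact_force: [-1.1, -1.0, -0.1]
width: -0.002
gripper_force: 0.6
t: 4.45
position: [0.4962, -0.2495, 0.2282]
eef_rot: [3.142, 0.0, 1.755]
contact_force: [-1.6, -1.2, 1.0]
width: -0.002
gripper_force: 0.8
```

```bash
for i in 1 ; do python3 -m inch '{"xyz":[[4,0.7,0],[4,0.7,0],[0,0,0]],"rot":[[0,0,0],[0,0,0],[0,0,0]],"hand":[1,1,1]}'|grep -E "pos|cont"; done; python3 -m inch '{"xyz":[[3,0.6,0],[0,0,0]],"rot":[[0,0,0],[0,0,0]],"hand":[1,1]}'|grep -E "pos|cont"
```

```text
position: [0.5042, -0.2481, 0.2282]
contact_force: [-0.8, -0.1, 1.3]
position: [0.5071, -0.2476, 0.2282]
contact_force: [-1.8, -1.3, 0.6]
```

```bash
python3 -m inch '{"xyz":[[2,0.4,0],[0,0,0]],"rot":[[0,0,0],[0,0,0]],"hand":[1,1]}'|grep -E "pos|cont"; python3 -m inch '{"xyz":[[2,0.4,0],[0,0,0]],"rot":[[0,0,0],[0,0,0]],"hand":[1,1]}'|grep -E "pos|cont"; python3 -m inch '{"xyz":[[2,0.4,0],[0,0,0]],"rot":[[0,0,0],[0,0,0]],"hand":[1,1]}'|grep -E "pos|cont"
```

```text
position: [0.509, -0.2472, 0.2283]
contact_force: [-1.7, -0.8, 2.2]
position: [0.511, -0.2468, 0.2283]
contact_force: [-1.5, -0.9, 1.3]
position: [0.513, -0.2464, 0.2282]
contact_force: [-1.6, -1.0, 1.5]
```

```bash
python3 -m inch '{"xyz":[[1,0.2,0],[0,0,0]],"rot":[[0,0,0],[0,0,0]],"hand":[1,1]}'|grep -E "pos|cont"; python3 -m inch '{"xyz":[[1,0.2,0],[0,0,0]],"rot":[[0,0,0],[0,0,0]],"hand":[1,1]}'|grep -E "pos|cont"; python3 -m inch '{"xyz":[[1,0.2,0],[0,0,0]],"rot":[[0,0,0],[0,0,0]],"hand":[1,1]}'|grep -E "pos|cont"
```

```text
position: [0.5138, -0.2462, 0.2282]
contact_force: [-2.9, -0.7, 2.5]
position: [0.5144, -0.2461, 0.2283]
contact_force: [-6.3, -0.6, 4.4]
position: [0.5149, -0.2461, 0.2283]
contact_force: [-9.8, -0.7, 7.1]
```

```bash
python3 -m inch '{"xyz":[[1,0.2,0],[0,0,0],[0,0,0],[0,0,0],[0,0,0],[0,0,0],[0,0,0],[0,0,0],[0,0,0],[0,0,0],[0,0,0],[0,0,0],[0,0,0],[0,0,0],[0,0,0],[0,0,0],[0,0,0],[0,0,0],[0,0,0]],"rot":[[0,0,0],[0,0,0],[0,0,0],[0,0,0],[0,0,0],[0,0,0],[0,0,0],[0,0,0],[0,0,0],[0,0,0],[0,0,0],[0,0,0],[0,0,0],[0,0,0],[0,0,0],[0,0,0],[0,0,0],[0,0,0],[0,0,0]],"hand":[1,1,1,1,1,1,1,1,1,1,1,1,1,1,1,1,1,1,1]}'
python3 - <<'E'
from h import *
from cell import imaging
for n in("scene","top"):
    c=imaging.capture(n); cv2.imwrite(f"pics/{n}2.png",c["frame"])
a=cv2.resize(cv2.imread("pics/scene2.png")[165:240,300:365],None,fx=6,fy=6,interpolation=2)
b=cv2.resize(cv2.imread("pics/top2.png")[205:270,305:365],None,fx=6,fy=6,interpolation=2)
h=max(len(a),len(b));a=np.pad(a,((0,h-len(a)),(0,0),(0,0)));b=np.pad(b,((0,h-len(b)),(0,0),(0,0)))
m=np.hstack([a,b]); m=(255*(m/255.)**.5).astype(np.uint8); cv2.imwrite("pics/c2.png",m)
E
```

```text
t: 8.95
position: [0.5154, -0.246, 0.2283]
eef_rot: [-3.139, -0.001, 1.754]
contact_force: [-14.9, -1.2, 8.3]
width: 0.002
gripper_force: 7.4
```

View pics/c2.png

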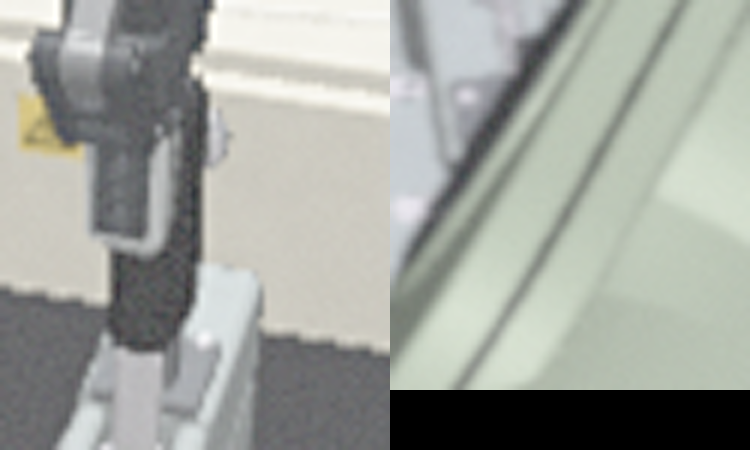

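The lever stopped and was held for over 2 s at about 15 N, and the stop lies within about 1 mm of the predicted upright position. I'll back off slowly and find where contact is lost at rest. That gives the stroke independent of calibration.

```bash
R='grep -E pos|cont'; python3 -m inch '{"xyz":[[-5,-0.9,0],[-10,-1.9,0],[-10,-1.9,0],[-10,-1.9,0],[-6,-1.1,0],[0,0,0],[0,0,0]],"rot":[[0,0,0],[0,0,0],[0,0,0],[0,0,0],[0,0,0],[0,0,0],[0,0,0]],"hand":[1,1,1,1,1,1,1]}'|grep -E "pos|cont|force"
python3 -m inch '{"xyz":[[-2,-0.4,0],[0,0,0]],"rot":[[0,0,0],[0,0,0]],"hand":[1,1]}'|grep -E "pos|force"
python3 -m inch '{"xyz":[[-2,-0.4,0],[0,0,0]],"rot":[[0,0,0],[0,0,0]],"hand":[1,1]}'|grep -E "pos|force"
python3 -m inch '{"xyz":[[-2,-0.4,0],[0,0,0]],"rot":[[0,0,0],[0,0,0]],"hand":[1,1]}'|grep -E "pos|force"
python3 -m inch '{"xyz":[[-2,-0.4,0],[0,0,0]],"rot":[[0,0,0],[0,0,0]],"hand":[1,1]}'|grep -E "pos|force"
python3 -m inch '{"xyz":[[-2,-0.4,0],[0,0,0]],"rot":[[0,0,0],[0,0,0]],"hand":[1,1]}'|grep -E "pos|force"
python3 -m inch '{"xyz":[[-2,-0.4,0],[0,0,0]],"rot":[[0,0,0],[0,0,0]],"hand":[1,1]}'|grep -E "pos|force"
python3 - <<'E'
import cv2,numpy as np
a=cv2.imread("pics/scene0.png")[172:238,306:344]
a=cv2.resize(a,None,fx=9,fy=9,interpolation=0);b=(255*(a/255.)**.45).astype(np.uint8)
cv2.imwrite("pics/z.png",np.hstack([a,b]))
E
```

```text
position: [0.4761, -0.2533, 0.2284]
contact_force: [-1.4, -1.1, 1.9]
gripper_force: 1.2
position: [0.4739, -0.2536, 0.2282]
contact_force: [-0.7, 0.6, -0.4]
gripper_force: 0.6
position: [0.4717, -0.2541, 0.2282]
contact_force: [-0.9, -0.4, -0.5]
gripper_force: 0.6
position: [0.4698, -0.2545, 0.2283]
contact_force: [-0.8, 0.5, -1.0]
gripper_force: 0.7
position: [0.4677, -0.255, 0.2283]
contact_force: [-2.4, -0.9, 0.4]
gripper_force: 0.7
position: [0.4659, -0.2554, 0.2283]
contact_force: [-0.0, 0.1, 0.2]
gripper_force: 0.0
position: [0.4638, -0.2558, 0.2283]
contact_force: [0.0, 0.9, -0.4]
gripper_force: 0.0
```

View pics/z.png

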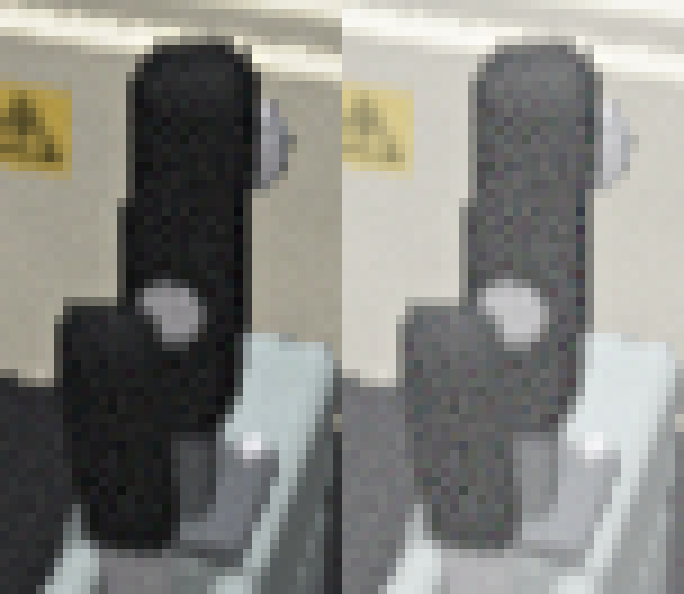

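The stroke from loss of contact (x≈0.467) to the stop (x≈0.5135) is 47 to 48 mm along the lever direction. A full upright stroke is 47.7 mm, and a screw standing 3 mm out would give about 43 mm. The zoom agrees: the light disc at (324.9,206.4) lies exactly on the bar's face, with no stub standing out. So the lever came right up against the bar, and the carriage stays out. Now I'll withdraw and check.

```bash
python3 -m inch '{"xyz":[[-10,-1.9,0],[-15,-2.8,0],[-15,-2.8,0],[-10,-1.9,20],[0,0,30],[0,30,30],[0,40,0],[0,40,0],[0,40,0],[0,0,0],[0,0,0]],"rot":[[0,0,0],[0,0,0],[0,0,0],[0,0,0],[0,0,0],[0,0,0],[0,0,0],[0,0,0],[0,0,0],[0,0,0],[0,0,0]],"hand":[1,1,1,1,1,1,1,1,1,1,1]}'
python3 - <<'E'
from h import *
from cell import imaging
for n in("scene","top"):
    c=imaging.capture(n); cv2.imwrite(f"pics/{n}3.png",c["frame"])
b=cv2.imread("pics/scene0.png")[170:320,275:415];a=cv2.imread("pics/scene3.png")[170:320,275:415]
cv2.imwrite("pics/c3.png",cv2.resize(np.hstack([b,a]),None,fx=2.8,fy=2.8,interpolation=2))
E
```

```text
t: 12.8
position: [0.4136, -0.1157, 0.3084]
eef_rot: [3.142, 0.0, 1.754]
contact_force: [1.0, -0.1, -0.3]
width: 0.003
gripper_force: 0.0
```

View pics/c3.png

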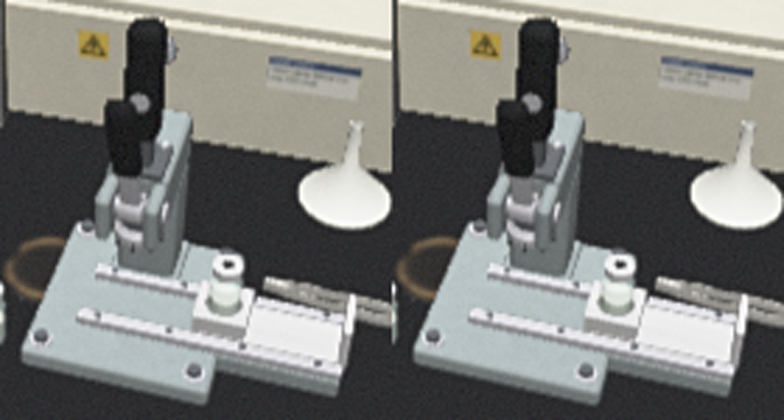

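Before (left) and after (right) match: the lever is back at rest (crop (515,135) against (125,135)), and the carriage and vial have not moved. Handing in.

```bash
python3 -c "
from cell import finish_job
print(finish_job())"
```

```text
the job is handed in; nothing more can be done
None
```

I pressed the lever to its stop at about 15 N, held it for over two seconds and let it spring back; its full-length stroke showed it came right up against the bar, so I left the carriage pulled out and handed the job in.

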